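Prop open the incubator lid to air it

ROBOT

A 6-joint arm with a two-finger parallel gripper is mounted at the origin on the work surface. World frame = base frame: x ahead of the robot, y to its left, z up, the work surface at z = 0. Lengths are in m, angles in rad, forces in N, time in s.
With the tool pointing down it reaches from about 0.35 to 0.775 m from the base axis. Payload 7.3 kg.
Tool frame: the origin (TCP) lies at the centre of the arm's flange, where the gripper is bolted on; the fingertips stand 178 mm ahead of it and the grasp point (between the pads) lies 159 mm ahead of it; z points along the fingers, y is the line along which they close (so a half turn about z gives the same grasp; the last joint's range is limited). The gripper opens to 92 mm and grips with 3 to 60 N. Pads are 19 mm wide; open, the fingers measure 130 mm over their backs; the gripper's body (75 mm by 190 mm) begins 47 mm behind the grasp point.
Start: joints at [-1.266, 0.342, 1.524, -0, 1.275, -0.146], TCP at [0.229, -0.473, 0.405] pointing down, gripper open.
Joint ranges: [-2.53, 2.53], [-0.77, 2.02], [0.04, 2.7], [-1, 4.14], [0.28, 2.66], [-3.11, 3.11]. Speed limits (rad/s): [2.57, 2.57, 3.14, 3.14, 3.14, 3.14].

INTERFACE

Orientations are given as [roll, pitch, yaw] about the fixed x, y, z axes, in that order (R = Rz(yaw) Ry(pitch) Rx(roll)).
In Python, from cell import telemetry, vision, ticket gives the robot as it stands.
- The arm moves only by the shell command python3 -m crank 'ROWS' [FORCE]. ROWS is JSON, a list of rows, each a list of 5 numbers: the gripper command: -1 is shut, 1 is fully open, values between are in proportion, then the shift along the tool's x, y, z in mm, then the turn about the tool's z in rad. In form: [[fingers, dx, dy, dz, roll], ...]. A call has 1 to 12 rows; each row is the pose to reach, as a shift and turn from the pose commanded when the call began, along the tool's axes at that moment; what a row does not reach only later rows make up. A row lasts 1/12 s, in which the tool goes at most 41.7 mm and 7.16 degrees, less where a joint would pass 70% of its speed; a pose out of reach is approached as far as the arm can. A call with a gripper value outside its range is refused whole. The fingers move at their own pace and stop on an object; FORCE is the grip in N (left out, the last holds). Time passes only in rows, so rows that repeat a pose let the fingers close. It gives the time, the measured TCP pose, the force, the opening and the grip force at its end, in the units of the state.
- telemetry.observe(): the state, without advancing time (a new reading comes with each control period).
- vision.read_camera(name): name is "scene" or "top" or "wrist"; returns (picture, depth): 400x640x3 uint8, red, green, blue; 400x640 float32, m along the optical axis (not along the pixel's ray), 0 where there is no reading.
- vision.get_calibration(name): a dict with "camera_matrix" (3x3 intrinsics, pixels), "dist" ([k1, k2, p1, p2, k3] as OpenCV has them; the pictures are not rectified), "rvec" (rotation vector, rad) and "tvec" (3), from world to camera coordinates, as OpenCV has them. Camera axes: x right, y down, z forward; pixel columns grow to the right and rows downward; lengths in m; the calibration is good to about 2 mm. A picture is of the moment at which its call begins: read the wrist's pose just before it. get_calibration takes no time and is no camera call; for the wrist camera it gives the pose at the moment of the call.
- ticket.hand_in(): hands the job in; it is judged then, once.
The state is a dict: "time": time; "qpos": joint angles; "qvel": joint speeds; "joint_efforts": joint torques, N m; "tool_pos": TCP position; "tool_rot": TCP orientation; "contact_force": force on the tool from outside, world axes, zero at the start; "torque": the same for the moment, N m; "opening": finger opening in m; "grip_force": force on a finger pad.
Only numpy, scipy, OpenCV 4.12 (cv2) and the standard library are available. Lean on these libraries where they do the work, as an engineer would, in place of code of your own. Each camera call takes 0.05 s, during which the arm holds its last target. There are 200 camera calls.

TASK

The freshly disinfected bench incubator must air: raise its hinged lid by the bar until it stays up, swing the prop rod up from its rest until it leans on its stop, and lower the lid on to the rod's end. Then push the rod sideways under the lid until its end drops through the slot and the ball on the rod carries the lid. Leave the other things on the counter where they are and leave the lid propped.

Things in the scene. Friction and masses are not known exactly. Their poses are not given: they have to be found in the camera images.
- incubator: White bench incubator, fixed. Origin: on the counter under the middle of the lid's hinge line; x to its back, y along the hinge (left as seen facing its back), z up; its front is the -x side. Block: x -0.12 to +0.10 m, y -0.15 to +0.15, 100 mm high. Ledge before it: x -0.215 to -0.12, 18 mm high. All x, y, z below are in this frame.
- lid_hinge (a point): Middle of the lid's hinge line: along y at x = 0, z = 0.105. The lid is a flat white plate, underside in the hinge line, 8 mm thick, 300 mm wide, reaching 215 mm forward of the hinge; 1.3 kg, counterbalanced and damped: lifting it at the bar takes under 5 N.
- lid (a joint): Lid angle in rad: 0 shut, grows as the front edge rises, end stop 1.187. Above about 1.08 it stays up by itself, below about 0.85 it sinks softly. Resting on the rod's end, not yet in the slot: 0.60 to 0.64. With the rod's end through the slot and the ball carrying the lid: 0.47 to 0.50.
- lid_bar (a point): Middle of the lid's steel bar handle: round, 12 mm thick, 100 mm long, parallel to the hinge, 250 mm from the hinge line and 4 mm above the lid's underside plane, at y = -0.04; 29 mm of free space between it and the lid's front edge.
- slot (a point): Middle of the holding slot through the lid, on the lid's underside, 176 mm from the hinge line, at y = +0.06. The slot is 48 mm long (152 to 200 mm from the hinge) and 20 mm wide (along y).
- rod_pivot (a point): Pivot of the prop rod, x = -0.15, y = +0.06, z = 0.035, 30 mm before the block. The rod swings in the upright plane x = -0.15. In that plane stand on the ledge the rod's rest (post at y = -0.03, 10 mm thick, top z 0.052) and its stop (post from y = +0.0725 to +0.0845, top z 0.063).
- rod (a joint): Rod angle in rad: 0 = on its rest, pointing to -y and 16 degrees above level; grows as its end rises over towards +y. 1.29 = upright, in line with the slot; 1.518 = on its stop, 13 degrees past upright. It weighs 140 g and turns freely: let go short of upright it falls back to its rest, past upright it falls on its stop and stays.
- rod_tip (a point): Very end of the prop rod, 178.7 mm from its pivot. The rod is steel, round, 12 mm thick, with a round end. It is stopped by the lid and carries it.
- rod_ball (a point): Centre of the ball, 28 mm in diameter, fixed on the rod 138.7 mm from its pivot: too big for the slot.
- bottle: Bystander: brown bottle, 60 mm wide, 140 mm high, origin under its middle.
- beaker: Bystander: white cup, 64 mm wide, 85 mm high, origin under its middle.
- carton: Bystander: small cardboard carton, 60 x 60 x 60 mm, origin under its middle.

How it is judged:
By the outcome, as a careful person would: the job done as asked, in the order asked, and still so for the second after the job is handed in, with the robot touching nothing.
It also fails if it takes over 72 s, if anything falls off the work surface, if the arm or the gripper's body presses on something with over 40 N, if the wrist force passes 120 N, or if a joint passes its speed limit or range.

## Working session

There is one attempt and no reset: what is moved stays moved. The work goes in short steps, Python scripts to look and compute and a shell command to move; the robot and the scene stay as the last step left them, time stands still between calls to the robot, and variables do not carry over. Pictures are saved under pics/ and viewed, at most 10 in all, crops included, and the job is handed in when it is done.

```bash
mkdir -p pics; ls
python3 - <<'E'
from cell import telemetry, vision
import cv2
print(telemetry.observe())
for n in("scene","top"):
    p,d=vision.read_camera(n); cv2.imwrite(f"pics/{n}0.png",p[:,:,::-1])
    import numpy as np; np.savez(f"pics/{n}0.npz",p=p,d=d)
    print(n,vision.get_calibration(n))
E
```

```text
pics
{'time': 0.0, 'qpos': array([-1.26601650e+00,  3.42670013e-01,  1.52498871e+00, -5.82808122e-07,
        1.27538142e+00, -1.45995711e-01]), 'qvel': array([ 0.00067675,  0.00183445, -0.0004362 , -0.00107057,  0.00083512,
       -0.00137082]), 'joint_efforts': array([-7.73945703e-04, -4.31248283e+01, -2.44222176e+01,  7.17244414e-02,
        5.59718348e-02, -1.39545264e-04]), 'tool_pos': array([ 0.22870476, -0.4724175 ,  0.404082  ]), 'tool_rot': array([-3.14016048e+00, -2.10026585e-04,  4.50775558e-01]), 'contact_force': array([ 0.22179504,  0.31027116, -0.19353661]), 'torque': array([-0.02457623, -0.01899906,  0.00490499]), 'grip_force': 0.0, 'opening': 0.0917342471546259}
scene {'camera_matrix': array([[410.3219256 ,   0.        , 326.55920402],
       [  0.        , 410.3219256 , 199.00908727],
       [  0.        ,   0.        ,   1.        ]]), 'dist': array([-0.05995715,  0.        ,  0.        ,  0.        ,  0.        ]), 'rvec': array([ 1.81398936,  1.3140533 , -0.68024556]), 'tvec': array([-0.28433767, -0.19786345,  1.23250522])}
top {'camera_matrix': array([[459.2387436 ,   0.        , 322.30222294],
       [  0.        , 459.2387436 , 199.15397881],
       [  0.        ,   0.        ,   1.        ]]), 'dist': array([-0.09515546,  0.        ,  0.        ,  0.        ,  0.        ]), 'rvec': array([ 2.17892061, -2.13340481,  0.09999453]), 'tvec': array([0.09493027, 0.58797465, 1.0075329 ])}
```

View pics/scene0.png

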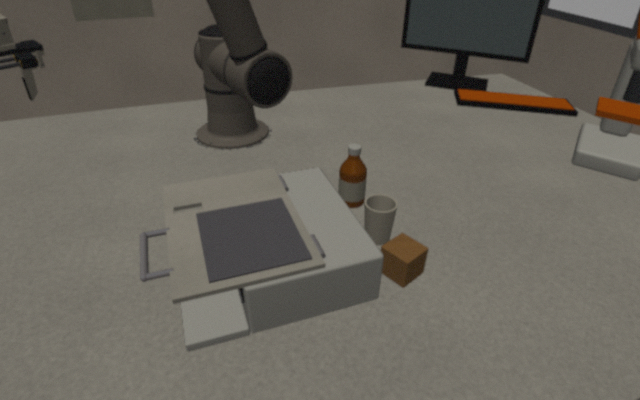

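View pics/top0.png

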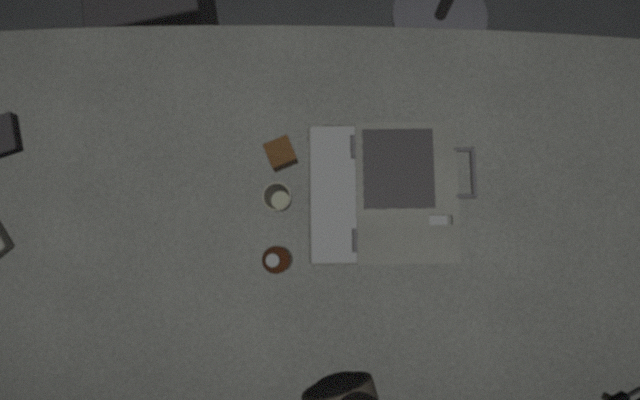

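The incubator's front faces world −y, with the bar at about (463,173) and the slot at about (440,220) in the top view. The robot is at the bottom of that picture, and the bystanders are behind the incubator. Next I'll measure the incubator's frame and look at the gripper's shape.

```bash
cat > h.py <<'E'
import numpy as np, cv2
from cell import telemetry, vision
def ray(cal,uv,z):
    K,D=cal["camera_matrix"],cal["dist"]; R=cv2.Rodrigues(cal["rvec"])[0]; t=np.array(cal["tvec"]).ravel()
    n=cv2.undistortPoints(np.array([[uv]],float),K,D)[0,0]
    o=-R.T@t; d=R.T@np.array([n[0],n[1],1]); return o+d*(z-o[2])/d[2]
def proj(cal,P):
    return cv2.projectPoints(np.atleast_2d(P).astype(float),cal["rvec"],cal["tvec"],cal["camera_matrix"],cal["dist"])[0][:,0]
E
python3 - <<'E'
from h import *
cal=vision.get_calibration("top"); a=np.load("pics/top0.npz"); p=a["p"]; hsv=cv2.cvtColor(p,cv2.COLOR_RGB2HSV)
g=cv2.GaussianBlur(p,(3,3),0).astype(float)
def edges(line): return line
s=p[100:280,300:490]; cv2.imwrite("pics/topcrop.png",cv2.resize(s,None,fx=4,fy=3,interpolation=cv2.INTER_CUBIC)[:600,:,::-1].clip(0,85)*3)
b=np.load("pics/scene0.npz")["p"]; c=b[20:120,0:80]; cv2.imwrite("pics/grip.png",cv2.resize(c,None,fx=5,fy=5)[:,:,::-1])
cv2.imwrite("pics/wrist0.png",vision.read_camera("wrist")[0][:,:,::-1])
E
```

```text
(no output)
```

View pics/topcrop.png

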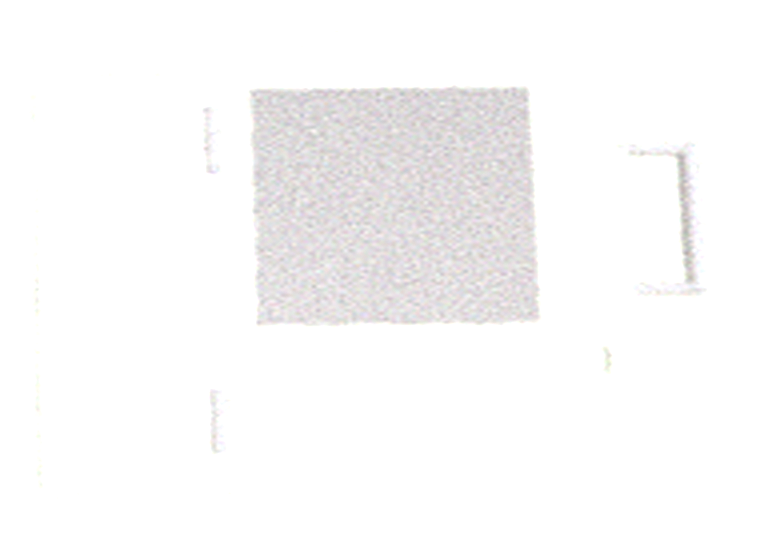

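View pics/wrist0.png

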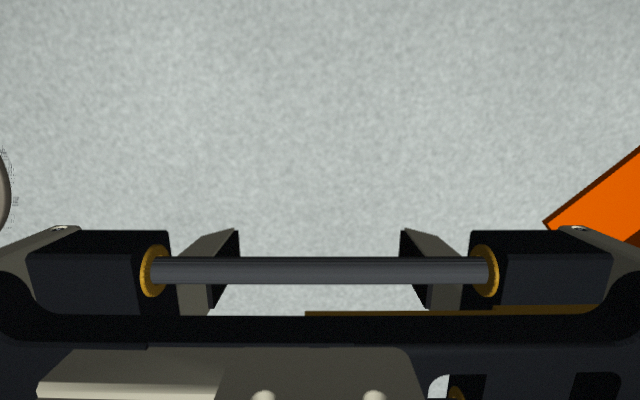

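The crop is overexposed, but it shows the bar bracket at columns 455–475 and rows 148–198. The wrist view shows two straight fingers with blocky carriers. I'll measure from the pixel profiles instead.

Run:
```python
from h import *
a=np.load("pics/top0.npz"); p=a["p"].astype(int); d=a["d"]; g=p.sum(2)
cal=vision.get_calibration("top")
for r in(135,173,190,250): print(r,[(c,int(g[r-2:r+3,c].mean())) for c in list(range(304,316))+list(range(352,362))+list(range(428,480,1))])
for c in(330,400,455): print(c,[(r,int(g[r,c-2:c+3].mean())) for r in list(range(118,132))+list(range(258,270))])
print("slot")
for r in range(212,228): print(r,g[r,424:464].tolist())
for u,v in((330,190),(400,240),(470,173),(450,240)): print(u,v,ray(cal,(u,v),.1), d[v,u])
```

```text
135 [(304, 299), (305, 299), (306, 291), (307, 275), (308, 267), (309, 287), (310, 323), (311, 348), (312, 351), (313, 355), (314, 357), (315, 354), (352, 284), (353, 290), (354, 291), (355, 286), (356, 298), (357, 298), (358, 299), (359, 303), (360, 298), (361, 272), (428, 217), (429, 217), (430, 217), (431, 216), (432, 250), (433, 285), (434, 301), (435, 301), (436, 299), (437, 301), (438, 303), (439, 305), (440, 302), (441, 299), (442, 298), (443, 300), (444, 298), (445, 294), (446, 295), (447, 295), (448, 299), (449, 294), (450, 297), (451, 298), (452, 289), (453, 295), (454, 294), (455, 295), (456, 297), (457, 297), (458, 299), (459, 299), (460, 299), (461, 295), (462, 297), (463, 292), (464, 292), (465, 293), (466, 298), (467, 303), (468, 301), (469, 296), (470, 298), (471, 295), (472, 298), (473, 300), (474, 299), (475, 299), (476, 304), (477, 299), (478, 297), (479, 303)]
173 [(304, 292), (305, 295), (306, 304), (307, 295), (308, 277), (309, 271), (310, 311), (311, 341), (312, 353), (313, 357), (314, 357), (315, 355), (352, 359), (353, 357), (354, 352), (355, 329), (356, 296)
[... 6229 characters left out ...]
96, 285, 291, 304, 302, 305, 299, 309, 294, 303, 300, 293, 281, 297]
226 [318, 312, 298, 313, 300, 313, 319, 308, 307, 302, 315, 307, 297, 303, 309, 294, 305, 306, 296, 310, 305, 316, 306, 308, 304, 316, 297, 300, 304, 298, 303, 299, 300, 289, 309, 298, 295, 287, 293, 294]
227 [301, 323, 319, 305, 310, 316, 305, 301, 302, 304, 310, 308, 304, 306, 302, 299, 298, 304, 302, 315, 282, 298, 288, 295, 287, 292, 297, 303, 302, 303, 304, 309, 306, 293, 308, 292, 285, 295, 295, 302]
330 190 [0.5983568  0.09013483 0.1       ] 0.9733734
400 240 [ 0.49543499 -0.05907924  0.1       ] 0.9488132
470 173 [ 0.64128206 -0.20944076  0.1       ] 0.9621699
450 240 [ 0.49732002 -0.16491324  0.1       ] 0.94358766
```

```bash
python3 -m crank '[[1,0,0,0,0.1],[-0.5,0,0,0,0.2]]' 15
```

```text
time: 0.32
tool_pos: [0.2287, -0.4725, 0.4044]
tool_rot: [-3.141, 0.0, 0.246]
contact_force: [0.2, -0.5, -0.3]
opening: 0.0882
grip_force: 0.0
```

View pics/grip.png

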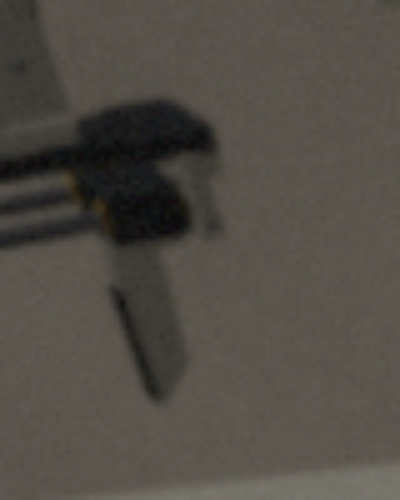

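Roll sign: a positive turn lowers yaw. Strictly vertical fingers can't reach under the lid for the final push, so I'll check how the arm behaves at the edge of its reach while going up.

```bash
python3 -m crank '[[1,0,0,-100,0],[1,0,0,-200,0],[1,0,0,-300,0],[1,0,0,-400,0],[1,0,0,-500,0],[1,0,0,-500,0],[1,0,0,-500,0],[1,0,0,-500,0],[1,0,0,-500,0],[1,0,0,-500,0],[1,0,0,-500,0],[1,0,0,-500,0]]'; python3 -c "
from cell import telemetry;s=telemetry.observe();print(s['qpos'],s['tool_pos'],s['tool_rot'])"; python3 -m crank '[[1,0,0,0,0]]'
```

```text
time: 1.32
tool_pos: [0.1999, -0.4218, 0.8366]
tool_rot: [-3.103, -0.005, 0.251]
contact_force: [0.3, 1.7, 1.5]
opening: 0.0913
grip_force: 0.0
[-1.29449799  0.48555869  0.03591807  0.01304144  2.65808079  0.03692286] [ 0.19989961 -0.42181121  0.83659401] [-3.10345067 -0.00509242  0.25070976]
time: 1.4
tool_pos: [0.1984, -0.4169, 0.8404]
tool_rot: [-3.112, -0.005, 0.25]
contact_force: [-0.9, 0.4, -0.6]
opening: 0.0917
grip_force: 0.0
```

```bash
python3 -m crank '[[1,0,0,40,0],[1,0,0,80,0],[1,0,0,120,0],[1,0,0,160,0],[1,0,0,200,0],[1,0,0,200,0]]'
python3 - <<'E'
from h import *
# incubator frame from measured edges
cal=vision.get_calibration("top")
P=lambda u,v,z:ray(cal,(u,v),z)
B=[P(309.8,135,.1),P(310.0,173,.1),P(310.2,190,.1),P(310.8,250,.1)]
print("back edge x=+.10",*[b[:2].round(4) for b in B])
S=P(441,220,.113);print("slot ctr",S[:2].round(4)); 
print("bar (shadow?)",P(471,173,.109)[:2].round(4),P(472,190,.109)[:2].round(4),"rows148..198",P(465,148,.109)[:2].round(4),P(465,198,.109)[:2].round(4))
print("far/near side of block z.1",P(330,125.8,.1)[:2].round(4),P(330,263,.1)[:2].round(4))
print("lid front z.113",P(458.5,173,.113)[:2].round(4),P(460.5,250,.113)[:2].round(4))
E
```

```text
time: 1.9
tool_pos: [0.1989, -0.4128, 0.6547]
tool_rot: [-3.108, -0.005, 0.251]
contact_force: [-0.1, -1.3, 0.6]
opening: 0.0913
grip_force: 0.0
back edge x=+.10 [0.7172 0.1361] [0.6341 0.1336] [0.5975 0.1322] [0.4707 0.1278]
slot ctr [ 0.5383 -0.1428]
bar (shadow?) [ 0.6398 -0.2088] [ 0.6033 -0.2104] rows148..198 [ 0.6937 -0.1969] [ 0.586  -0.1951]
far/near side of block z.1 [0.7384 0.0929] [0.4445 0.087 ]
lid front z.113 [ 0.6384 -0.1808] [ 0.4766 -0.1835]
```

The tilt from an unreachable pose stays in the commanded pose, and it leans the fingers towards +y, which is under the lid. That makes the last push possible. I'll try pushing inward past minimum reach to see how efficiently it tilts.

```bash
python3 -m crank '[[1,0,-25,30,0],[1,0,-50,60,0],[1,0,-75,90,0],[1,0,-100,120,0],[1,0,-130,150,0],[1,0,-170,150,0],[1,0,-210,150,0],[1,0,-250,150,0],[1,0,-290,150,0],[1,0,-330,150,0],[1,0,-370,150,0],[1,0,-400,150,0]]'; python3 -c "
from cell import telemetry;s=telemetry.observe();print(s['qpos'],s['tool_pos'],s['tool_rot'])"
```

```text
time: 2.9
tool_pos: [0.0981, -0.019, 0.5201]
tool_rot: [-3.108, -0.005, 0.249]
contact_force: [0.9, 0.7, -0.2]
opening: 0.0917
grip_force: 0.0
[-1.09015504 -0.66839667  2.01271195  0.01336097  1.82906912  0.23447784] [ 0.09809964 -0.01897993  0.52010218] [-3.10766584 -0.0052832   0.24928105]
```

```bash
cat >> h.py <<'E'
O=np.array([.593,.0345,0.]); PS=.034
X=np.array([-np.sin(PS),np.cos(PS),0]); Y=np.array([-np.cos(PS),-np.sin(PS),0]); Z=np.array([0,0,1.])
def W(x,y,z): return O+x*X+y*Y+z*Z
def inc(p): d=np.asarray(p)-O; return np.array([d@X,d@Y,d@Z])
from scipy.spatial.transform import Rotation as Ro
def st():
    s=telemetry.observe(); return s,np.array(s["tool_pos"]),Ro.from_euler("xyz",s["tool_rot"]).as_matrix()
def go(tgt,L=.159):  # shift mm so the point L ahead of TCP reaches tgt
    s,p,R=st(); return (R.T@(np.asarray(tgt)-p-R[:,2]*L)*1000).round(1)
def pt(L=.159): s,p,R=st(); return inc(p+R[:,2]*L).round(4)
def bar(th): return np.array([-.25*np.cos(th)+.004*np.sin(th),-.04,.105+.25*np.sin(th)+.004*np.cos(th)])
E
python3 -c "
from h import *
print(go(W(*bar(0))+[0,0,.12]))"
```

```text
[476.9 332.8 123.5]
```

```bash
python3 -m crank '[[1,477,333,0,0.215],[1,477,333,0,0.215],[1,477,333,0,0.215],[1,477,333,20,0.215],[1,477,333,40,0.215],[1,477,333,60,0.215],[-0.35,477,333,90,0.215],[-0.35,477,333,123,0.215],[-0.35,477,333,123,0.215],[-0.35,477,333,123,0.215],[-0.35,477,333,123,0.215],[-0.35,477,333,123,0.215]]'; python3 -m crank '[[-0.35,0,0,0,0],[-0.35,0,0,0,0],[-0.35,0,0,0,0]]'
python3 - <<'E'
from h import *
print(pt(),st()[0]["tool_rot"])
cal=vision.get_calibration("wrist"); p,d=vision.read_camera("wrist"); cv2.imwrite("pics/w1.png",p[:,:,::-1]); np.savez("pics/w1.npz",p=p,d=d,**{k:cal[k] for k in cal})
print(proj(cal,np.array([W(-.25,-.09,.109),W(-.25,.01,.109),W(-.215,0,.113)])))
E
```

```text
time: 3.9
tool_pos: [0.5188, -0.1768, 0.4314]
tool_rot: [-3.107, 0.004, 0.036]
contact_force: [-0.7, 0.7, -0.3]
opening: 0.0565
grip_force: 0.0
time: 4.15
tool_pos: [0.5168, -0.1763, 0.4325]
tool_rot: [-3.106, 0.004, 0.036]
contact_force: [-0.2, 0.3, 0.1]
opening: 0.0367
grip_force: 0.0
[-0.2025  0.084   0.2736] [-3.10627853  0.00409603  0.03603578]
[[ 3.78202115e+02 -1.27369436e-02]
 [ 3.73157262e+02  1.15150828e+02]
 [ 3.37630581e+02  1.04220965e+02]]
```

View pics/w1.png

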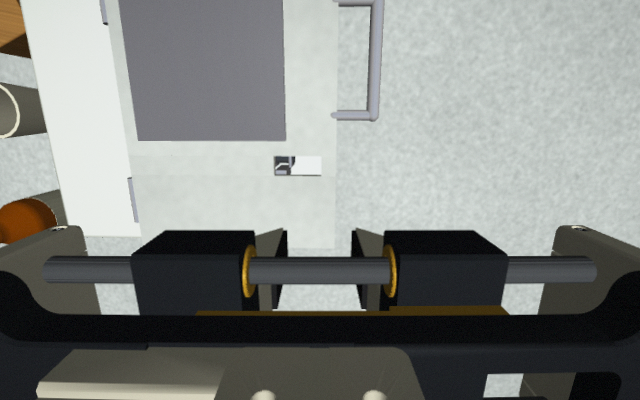

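The wrist view confirms the frame: the bar is at column 377 and the lid's front edge at column 337, both as predicted. Moving over the bar now.

```bash
python3 -c "
from h import *
print(go(W(*bar(0))+[0,0,.06]),go(W(*bar(0))+[0,0,.002]))"
```

```text
[124.3  51.5 103.7] [124.5  53.5 161.7]
```

```bash
python3 -m crank '[[-0.52,31,13,26,0],[-0.52,62,26,52,0],[-0.52,93,39,78,0],[-0.52,124,52,104,0],[-0.52,124,52,110,0],[-0.52,124,53,120,0],[-0.52,124,53,130,0],[-0.52,124,53.5,140,0],[-0.52,124,53.5,150,0],[-0.52,124.5,53.5,162,0],[-0.52,124.5,53.5,162,0],[-0.52,124.5,53.5,162,0]]'; python3 -m crank '[[-1,0,0,0,0],[-1,0,0,0,0],[-1,0,0,0,0],[-1,0,0,0,0],[-1,0,0,0,0]]' 12;  python3 -c "
from h import *
print(pt(),bar(0),st()[0]['tool_rot'])
s,p,R=st()
g0=bar(0)
for t in (.1,.2,.3,.4,.5,.6,.7,.8,.9,1.0,1.1,1.15,1.18,1.21): print(t,(R.T@(W(*bar(t))-W(*g0))*1000).round(0))"
```

```text
time: 5.2
tool_pos: [0.6423, -0.2197, 0.2689]
tool_rot: [-3.107, 0.003, 0.036]
contact_force: [0.2, -0.2, -0.5]
opening: 0.0218
grip_force: 0.0
time: 5.62
tool_pos: [0.6429, -0.2185, 0.2698]
tool_rot: [-3.105, 0.002, 0.036]
contact_force: [-0.6, 6.2, 0.7]
opening: 0.0112
grip_force: 12.0
[-0.2486 -0.0409  0.1109] [-0.25  -0.04   0.109] [-3.10476607e+00  2.00249064e-03  3.64513981e-02]
0.1 [ -0.  -3. -25.]
0.2 [ -0.  -8. -49.]
0.3 [ -0. -15. -73.]
0.4 [ -0. -25. -96.]
0.5 [  -0.  -37. -118.]
0.6 [  -0.  -51. -139.]
0.7 [  -0.  -67. -158.]
0.8 [  -0.  -85. -175.]
0.9 [  -0. -105. -191.]
1.0 [  -0. -126. -204.]
1.1 [  -0. -148. -215.]
1.15 [  -0. -160. -220.]
1.18 [  -0. -167. -223.]
1.21 [  -0. -174. -225.]
```

```bash
python3 -m crank '[[-1,0,-1,-12,0],[-1,0,-3,-25,0],[-1,0,-5,-37,0],[-1,0,-8,-49,0],[-1,0,-11,-61,0],[-1,0,-15,-73,0],[-1,0,-20,-85,0],[-1,0,-25,-96,0],[-1,0,-31,-107,0],[-1,0,-37,-118,0],[-1,0,-44,-129,0],[-1,0,-51,-139,0]]'
```

```text
time: 6.62
tool_pos: [0.6412, -0.1736, 0.4113]
tool_rot: [-3.109, 0.002, 0.035]
contact_force: [1.7, -0.3, -2.5]
opening: 0.0111
grip_force: 12.0
```

```bash
python3 -c "
from h import *
p=pt();import math;print(p,math.atan2(p[2]-.105,-p[0]))
s,q,R=st()
for t in (.6,.7,.8,.9,1.0,1.1,1.15,1.17,1.19): print(t,(R.T@(W(*bar(t))-W(*p))*1000).round(0))"
```

```text
[-0.2043 -0.0408  0.2524] 0.6250023457687083
0.6 [-1. -0.  3.]
0.7 [ -1. -16. -16.]
0.8 [ -1. -34. -34.]
0.9 [ -1. -54. -49.]
1.0 [ -1. -75. -63.]
1.1 [ -1. -97. -74.]
1.15 [  -1. -108.  -79.]
1.17 [  -1. -113.  -81.]
1.19 [  -1. -118.  -82.]
```

```bash
python3 -m crank '[[-1,0,-8,-8,0],[-1,0,-16,-16,0],[-1,0,-25,-25,0],[-1,0,-34,-34,0],[-1,0,-44,-42,0],[-1,0,-54,-49,0],[-1,0,-64,-56,0],[-1,0,-75,-63,0],[-1,0,-86,-69,0],[-1,0,-97,-74,0],[-1,0,-110,-80,0],[-1,0,-114,-82,0]]'; python3 -m crank '[[-1,0,0,0,0],[-1,0,0,0,0]]';python3 -c "
from h import *
p=pt();import math;print(p,math.atan2(p[2]-.105,-p[0]))"
```

```text
time: 7.62
tool_pos: [0.6368, -0.0613, 0.4997]
tool_rot: [-3.109, -0.003, 0.036]
contact_force: [0.5, -1.9, 6.0]
opening: 0.0114
grip_force: 12.0
time: 7.78
tool_pos: [0.6369, -0.0622, 0.4992]
tool_rot: [-3.11, -0.003, 0.036]
contact_force: [-0.5, -2.1, 7.7]
opening: 0.0118
grip_force: 12.0
[-0.0931 -0.041   0.3403] 1.1940325021068292
```

```bash
python3 -m crank '[[-0.55,0,0,0,0],[-0.55,0,0,0,0],[-0.55,0,0,0,0],[-0.55,0,0,-20,0],[-0.55,0,0,-40,0],[-0.5,0,0,-65,0],[0,0,10,-80,-0.12],[1,10,40,-80,-0.24],[1,33,60,-80,-0.36],[1,33,60,-80,-0.48],[1,33,60,-80,-0.6],[1,33,60,-80,-0.72]]'; python3 -m crank '[[1,0,0,0,-0.12],[1,0,0,0,-0.24],[1,0,0,0,-0.36],[1,0,0,0,-0.48],[1,0,0,0,-0.6],[1,0,0,0,-0.72],[1,0,0,0,-0.85],[1,0,0,0,-0.85]]';python3 -c "
from h import *
print(pt(),st()[0]['tool_rot'],st()[0]['qpos'])
print(go(W(-.153,-.074,.2)),go(W(-.153,-.074,.091)))
cal=vision.get_calibration('scene');p,d=vision.read_camera('scene');cv2.imwrite('pics/s2.png',p[:,:,::-1])"
```

```text
time: 8.78
tool_pos: [0.6738, -0.125, 0.5716]
tool_rot: [-3.112, -0.019, 0.76]
contact_force: [-0.2, -0.0, 1.3]
opening: 0.0579
grip_force: 0.0
time: 9.45
tool_pos: [0.6731, -0.1242, 0.573]
tool_rot: [-3.138, -0.035, 1.61]
contact_force: [-0.3, -0.1, -0.5]
opening: 0.0916
grip_force: 0.0
[-0.1559 -0.0741  0.4141] [-3.13825987 -0.03455057  1.6099977 ] [-0.30085186  0.65909742  0.552435    0.03379259  1.94453734 -0.32799983]
[ -4.5   0.7 214.1] [ -8.3   1.  323. ]
```

View pics/s2.png

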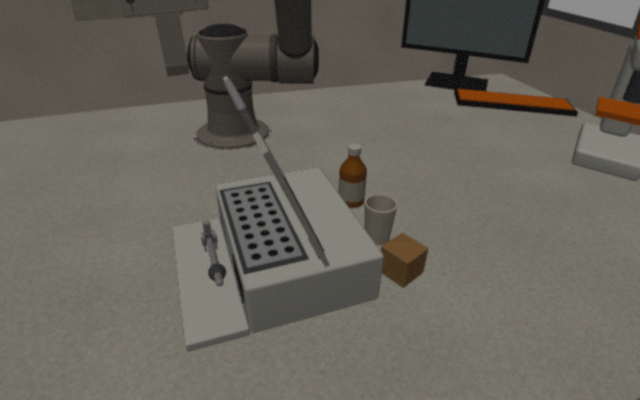

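The lid is staying up, and the rod lies on its rest with its ball at about (217,272). I'll check that against the model and then descend beside the rod's end.

```bash
python3 -c "
from h import *
cal=vision.get_calibration('scene');print(proj(cal,np.array([W(-.15,-.0733,.0732),W(-.15,-.1118,.0843),W(-.15,.06,.035)])))"
python3 -m crank '[[1,0,0.5,40,0],[1,0,0.5,80,0],[1,0,0.5,120,0],[1,-2,0.5,160,0],[1,-4,0.7,200,0],[1,-5,0.7,230,0],[1,-6,1,255,0],[1,-7,1,280,0],[1,-8,1,300,0],[1,-8,1,315,0],[1,-8.3,1,323,0],[1,-8.3,1,323,0]]'; python3 -c "
from h import *
print(pt(),go(W(-.153,-.074,.091)))
def tip(a): # hemisphere centre
    return .06-.1727*np.cos(a),.035+.1727*np.sin(a)
s,p,R=st(); c=pt()
for k in range(0,13):
    a=np.radians(16+k*6.5); y,z=tip(a); tgt=W(-.153,y-.006+.046,z+.0085+.012*min(1,k/6)); print(round(np.degrees(a)),go(tgt).round(0))
"
```

```text
[[215.04001394 272.84622735]
 [217.84182147 284.69225736]
 [207.42801644 240.33986092]]
time: 10.5
tool_pos: [0.6726, -0.1212, 0.248]
tool_rot: [-3.135, -0.036, 1.603]
contact_force: [0.1, -0.0, -0.2]
opening: 0.0914
grip_force: 0.0
[-0.1526 -0.0733  0.0891] [-0.3  0.7 -1.9]
16 [-0. -7. -2.]
22 [  0. -14. -22.]
29 [  1. -22. -42.]
36 [  2. -33. -60.]
42 [  2. -45. -78.]
48 [  3. -59. -93.]
55 [   3.  -75. -107.]
62 [   4.  -92. -118.]
68 [   4. -109. -126.]
74 [   4. -128. -132.]
81 [   4. -147. -136.]
88 [   4. -167. -138.]
94 [   4. -186. -137.]
```

```bash
python3 -m crank '[[1,0,-9,0,0],[1,0,-12,-10,0],[1,0,-17,-21,0],[1,1,-21,-31,0],[1,1,-25,-41,0],[1,1,-30,-49,0],[1,2,-36,-58,0],[1,2,-42,-66,0],[1,2,-48,-74,0],[1,2,-55,-81,0],[1,3,-62,-88,0],[1,3,-69,-94,0]]'; python3 -c "
from h import *
print(pt())
p,d=vision.read_camera('scene');cv2.imwrite('pics/s3.png',cv2.resize(p[120:360,120:440],None,fx=2,fy=2)[:,:,::-1])
def tip(a): return .06-.1727*np.cos(a),.035+.1727*np.sin(a)
for d in (50,60,70,80,90,97,103):
    y,z=tip(np.radians(d)); print(d,go(W(-.153,y-.006+.046+.003,z+.0135)))
"
```

```text
time: 11.5
tool_pos: [0.6037, -0.1239, 0.346]
tool_rot: [-3.14, -0.034, 1.606]
contact_force: [3.4, -0.2, 2.4]
opening: 0.0921
grip_force: 1.0
[-0.1533 -0.0052  0.1871]
50 [0.2 3.8 7.1]
60 [  0.8 -20.8 -10.1]
70 [  1.2 -48.2 -22.7]
80 [  1.5 -77.2 -30.5]
90 [   1.6 -107.2  -33. ]
97 [   1.6 -128.3  -31.7]
103 [   1.5 -146.1  -28.5]
```

View pics/s3.png

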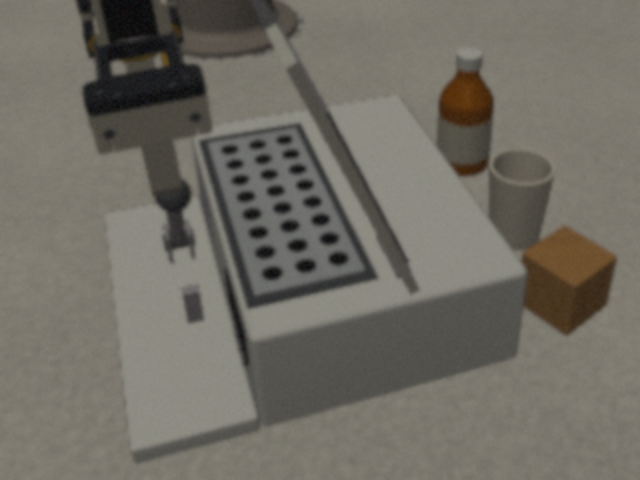

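The rod is up at about 50°, with its ball at (172,193) and its end against the finger. I'll carry it on past upright.

```bash
python3 -m crank '[[1,0,-8,-1,0],[1,0,-15,-6,0],[1,1,-22,-11,0],[1,1,-31,-15,0],[1,1,-40,-19,0],[1,1,-49,-23,0],[1,1,-59,-26,0],[1,1,-69,-29,0],[1,1,-79,-31,0],[1,1,-89,-32,0],[1,1,-99,-33,0],[1,1,-109,-33,0]]'; python3 -m crank '[[1,0,-9,0,0],[1,0,-18,1,0],[1,0,-27,2,0],[1,0,-35,3,0],[1,0,-35,3,0],[1,0,-35,3,0]]'; python3 -c "
from h import *
print(pt(),go(W(-.20,.06,.42)))
p,d=vision.read_camera('scene');cv2.imwrite('pics/s4.png',cv2.resize(p[120:360,120:440],None,fx=2,fy=2)[:,:,::-1])"
```

```text
time: 12.55
tool_pos: [0.4944, -0.128, 0.378]
tool_rot: [-3.139, -0.034, 1.606]
contact_force: [0.5, -0.9, -0.4]
opening: 0.0921
grip_force: 0.0
time: 13.05
tool_pos: [0.4607, -0.1291, 0.3752]
tool_rot: [3.141, -0.034, 1.605]
contact_force: [4.1, -0.2, -0.7]
opening: 0.0917
grip_force: 2.0
[-0.1536  0.1377  0.2163] [ -39.5   77.8 -205.1]
```

View pics/s4.png

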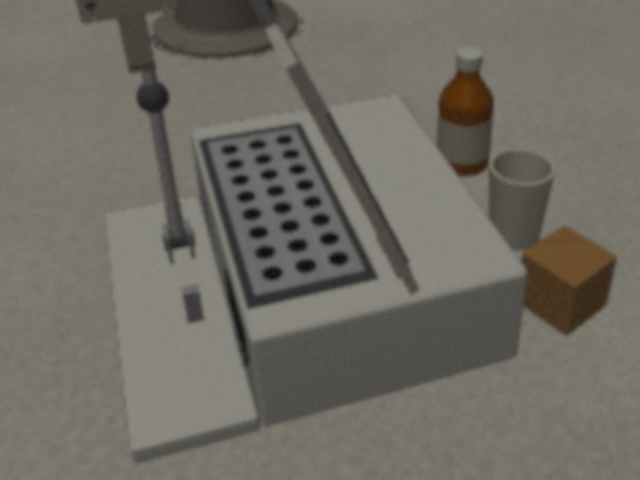

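The rod is past upright, leaning on its stop side with its ball at (152,97). I'll go back up and regrasp the bar.

```bash
python3 -m crank '[[1,0,2,-30,0],[1,0,2,-70,0],[1,0,2,-110,0],[1,0,10,-150,0.12],[1,0,40,-190,0.24],[1,20,80,-205,0.36],[1,40,120,-205,0.48],[1,55,150,-205,0.6],[0,55,175,-205,0.72],[-0.3,55,175,-205,0.84],[-0.3,55,175,-205,0.96],[-0.3,55,175,-205,1.08]]'; python3 -m crank '[[-0.3,0,0,0,0.12],[-0.3,0,0,0,0.24],[-0.3,0,0,0,0.36],[-0.3,0,0,0,0.49],[-0.3,0,0,0,0.49]]';python3 -c "
from h import *
print(pt(),st()[0]['tool_rot'],st()[0]['opening'])
print(go(W(*bar(1.18))+[0,0,.05]),go(W(*bar(1.18))+[0,0,.006]))
cal=vision.get_calibration('scene'); p,d=vision.read_camera('scene'); cv2.imwrite('pics/s5.png',cv2.resize(p[0:240,100:420],None,fx=2,fy=2)[:,:,::-1])
print(proj(cal,np.array([W(*bar(t))+[0,0,0] for t in (1.1,1.15,1.19)])))
print(proj(cal,np.array([W(.06*0-.15,.06+.1787*np.sin(np.radians(a)),.035+.1787*np.cos(np.radians(a))) for a in (8,13)])))"
```

```text
time: 14.1
tool_pos: [0.6352, -0.0749, 0.5795]
tool_rot: [-3.108, -0.011, 0.52]
contact_force: [0.7, 0.3, -0.6]
opening: 0.0695
grip_force: 0.0
time: 14.52
tool_pos: [0.6342, -0.0752, 0.5808]
tool_rot: [-3.107, 0.004, 0.031]
contact_force: [0.2, -0.5, 0.3]
opening: 0.0361
grip_force: 0.0
[-0.1056 -0.0368  0.4219] [-3.10712761  0.00390251  0.03113155] 0.03605169977094186
[  3.3 -12.9  34.6] [  3.4 -11.3  78.6]
[[217.29132298 104.10760977]
 [225.62399617  99.28650674]
 [232.45328827  95.73133202]]
[[190.83693087 148.8835981 ]
 [190.26473748 146.53920179]]
```

View pics/s5.png

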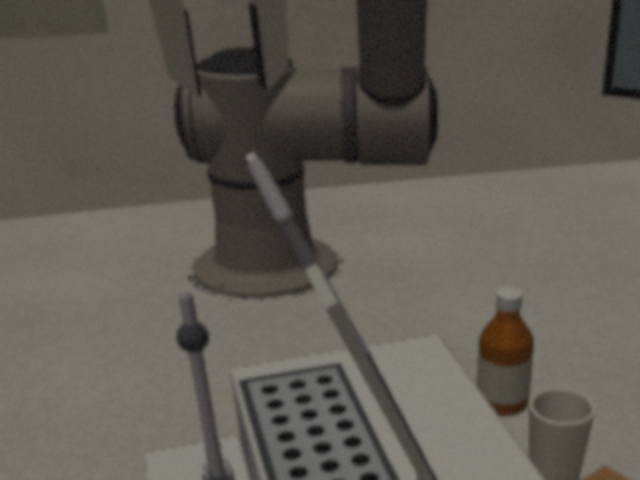

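The rod stands on its stop, its end at crop (185,298). The lid is up, with the bar's end at crop (254,158). I'll check the lid angle from that.

```bash
python3 -c "
from h import *
cal=vision.get_calibration('scene')
for y in (-.09,.01):
  for t in (1.1,1.15,1.187):
    b=bar(t); q=proj(cal,W(b[0],y,b[2]))[0]; e=proj(cal,W(-.215*np.cos(t),y,.105+.215*np.sin(t)))[0]; print(y,t,((q-[100,0])*2).round(0),((e-[100,0])*2).round(0))"
```

```text
-0.09 1.1 [246. 236.] [272. 283.]
-0.09 1.15 [264. 226.] [287. 274.]
-0.09 1.187 [278. 219.] [298. 268.]
0.01 1.1 [224. 184.] [247. 226.]
0.01 1.15 [240. 175.] [260. 219.]
0.01 1.187 [252. 169.] [270. 213.]
```

```bash
python3 -m crank '[[-0.35,3,-13,10,0],[-0.35,3,-14,22,0],[-0.35,3,-14,35,0],[-0.35,3,-14,45,0],[-0.35,3,-13,55,0],[-0.35,3,-13,65,0],[-0.35,3,-13,74,0],[-0.35,3,-13,78,0],[-0.35,3,-13,78,0],[-1,3,-13,78,0],[-1,3,-13,78,0],[-1,3,-13,78,0]]' 12;python3 -m crank '[[-1,0,0,0,0],[-1,0,0,0,0]]';python3 -c "
from h import *
p=pt();print(p,bar(1.187))
s,q,R=st()
for t in (1.15,1.1,1.05,1.0,.95,.9,.85,.8,.75,.7,.65,.62,.58): print(t,(R.T@(W(*bar(t))-W(*bar(1.183)))*1000).round(0))"
```

```text
time: 15.57
tool_pos: [0.6365, -0.0593, 0.5045]
tool_rot: [-3.108, 0.001, 0.036]
contact_force: [1.0, -0.4, 0.0]
opening: 0.0144
grip_force: 0.1
time: 15.73
tool_pos: [0.6365, -0.0591, 0.5043]
tool_rot: [-3.107, 0.001, 0.036]
contact_force: [0.7, 0.4, 2.1]
opening: 0.0117
grip_force: 12.0
[-0.0895 -0.0401  0.3454] [-0.08990183 -0.04        0.33831023]
1.15 [-0.  8.  3.]
1.1 [-0. 19.  8.]
1.05 [-0. 31. 13.]
1.0 [-0. 42. 19.]
0.95 [-0. 52. 25.]
0.9 [-0. 63. 32.]
0.85 [-0. 73. 40.]
0.8 [-0. 82. 48.]
0.75 [-0. 91. 57.]
0.7 [ -0. 100.  65.]
0.65 [ -0. 108.  75.]
0.62 [ -0. 113.  81.]
0.58 [ -0. 119.  89.]
```

```bash
python3 -m crank '[[-1,0,8,3,0],[-1,0,19,8,0],[-1,0,31,13,0],[-1,0,42,19,0],[-1,0,52,25,0],[-1,0,63,32,0],[-1,0,73,40,0],[-1,0,82,48,0],[-1,0,91,57,0],[-1,0,100,65,0],[-1,0,105,71,0],[-1,0,108,75,0]]';python3 -m crank '[[-1,0,2,3,0],[-1,0,4,5,0],[-1,0,4,5,0]]';python3 -c "
from h import *
p=pt();print(p,bar(.62),bar(.64))"
```

```text
time: 16.73
tool_pos: [0.6401, -0.1658, 0.4239]
tool_rot: [-3.108, 0.003, 0.035]
contact_force: [-0.0, -3.2, 0.9]
opening: 0.0113
grip_force: 12.0
time: 16.98
tool_pos: [0.6401, -0.1688, 0.4198]
tool_rot: [-3.108, 0.003, 0.036]
contact_force: [-1.4, -3.6, 1.7]
opening: 0.0114
grip_force: 12.0
[-0.1994 -0.0397  0.2609] [-0.20114547 -0.04        0.2535143 ] [-0.19813516 -0.04        0.25750724]
```

```bash
python3 -m crank '[[-1,0,2,3,0],[-1,0,2,3,0],[-0.7,0,2,3,0],[-0.62,0,2,3,0],[-0.62,0,2,3,0],[-0.62,0,2,3,0],[-0.62,0,2,-10,0],[-0.62,0,2,-25,0],[-0.5,0,2,-50,0],[0,0,10,-90,0],[0,0,20,-130,0],[0,0,20,-150,0]]'
python3 - <<'E'
from h import *
cal=vision.get_calibration('scene'); p,d=vision.read_camera('scene'); cv2.imwrite('pics/s6.png',cv2.resize(p[80:280,100:400],None,fx=2.5,fy=2.5)[:,:,::-1])
for t in (.48,.6,.62,.64):
    b=bar(t)
    print(t,[((proj(cal,W(*q))[0]-[100,80])*2.5).round(0).tolist() for q in((b[0],-.09,b[2]),(-.215*np.cos(t),-.15,.105+.215*np.sin(t)),(-.215*np.cos(t),.15,.105+.215*np.sin(t)))])
print(pt(),st()[0]['qpos'])
E
```

```text
time: 17.98
tool_pos: [0.6405, -0.1942, 0.5742]
tool_rot: [-3.11, -0.003, 0.035]
contact_force: [0.3, -0.6, -0.1]
opening: 0.0386
grip_force: 0.0
0.48 [[115.0, 318.0], [189.0, 408.0], [162.0, 151.0]]
0.6 [[137.0, 270.0], [210.0, 366.0], [175.0, 120.0]]
0.62 [[142.0, 262.0], [214.0, 359.0], [178.0, 115.0]]
0.64 [[146.0, 254.0], [218.0, 352.0], [181.0, 110.0]]
[-0.2248 -0.0407  0.418 ] [-0.41445804  0.61214528  0.62668297  0.03202763  1.90872521  1.1314771 ]
```

View pics/s6.png

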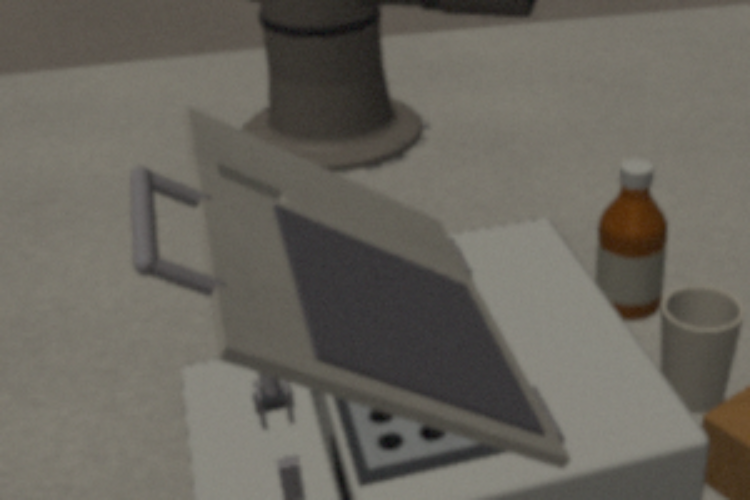

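The lid is resting on the rod's end: its near corner is at crop (222,355), so the angle is about 0.63. Next I need about 0.4 rad of tool tilt for the push under the lid, so I'll fit the arm's planar geometry to find a reach limit where pulling inward tilts the tool.

Run:
```python
import numpy as np
from scipy.optimize import least_squares
D=np.array([[.342,1.5245,np.hypot(.2287,.4725),.4042],[.4856,.0359,np.hypot(.1999,.4218),.8366],[-.6684,2.0127,np.hypot(.0981,.019),.5201],[.6591,.5524,np.hypot(.6731,.1242),.573],[.6121,.6267,np.hypot(.6405,.1942),.5742]])
def m(v,q2,q3): a1,h,L2,L3,o=v; return a1+L2*np.sin(q2)+L3*np.sin(q2+q3+o), h+L2*np.cos(q2)+L3*np.cos(q2+q3+o)
f=lambda v:np.concatenate([m(v,D[:,0],D[:,1])[0]-D[:,2],m(v,D[:,0],D[:,1])[1]-D[:,3]])
s=least_squares(f,[0,.3,.4,.4,0]); v=s.x; print(v,(s.fun*1000).round(1))
for z in(.25,.3,.4,.5,.6,.7,.8):
    g=[(m(v,a,b)[0],a,b,np.pi-a-b) for a in np.arange(-.77,2.02,.01) for b in np.arange(.04,2.7,.01) if abs(m(v,a,b)[1]-z)<.004 and .28<=np.pi-a-b<=2.66]
    print(z,np.round(min(g),2),np.round(max(g),2))
```

```text
[0.01532655 0.10339129 0.48099911 0.3835422  0.12210099] [ 2.3  3.2 -1.2 -1.8 -2.5 -3.3 -1.   0.8  0.8  2.8]
0.25 [ 0.1  -0.31  2.69  0.76] [0.86 1.33 0.04 1.77]
0.3 [ 0.03 -0.77  2.62  1.29] [0.85 1.27 0.04 1.83]
0.4 [ 0.06 -0.77  2.35  1.56] [0.83 1.15 0.04 1.95]
0.5 [ 0.06 -0.77  2.08  1.83] [0.78 1.02 0.05 2.07]
0.6 [ 0.03 -0.77  1.81  2.1 ] [0.72 0.89 0.04 2.21]
0.7 [-0.03 -0.77  1.5   2.41] [0.64 0.74 0.04 2.36]
0.8 [-0.06 -0.66  1.15  2.65] [0.53 0.56 0.05 2.53]
```

```bash
python3 -m crank '[[0,-20,-36,0,-0.12],[0,-40,-72,0,-0.24],[0,-60,-108,0,-0.36],[0,-80,-144,0,-0.48],[-1,-100,-180,0,-0.6],[-1,-120,-216,0,-0.72],[-1,-140,-252,0,-0.84],[-1,-160,-288,20,-0.96],[-1,-180,-324,40,-1.08],[-1,-200,-360,60,-1.2],[-1,-220,-396,80,-1.32],[-1,-240,-432,100,-1.44]]'; python3 -c "
from h import *
s,p,R=st();print(s['qpos'],p,s['tool_rot']); print((R.T@(np.array([.08,.9,.42])-p)*1000).round())"
```

```text
time: 19.03
tool_pos: [0.3937, 0.2182, 0.4923]
tool_rot: [-3.135, -0.034, 1.482]
contact_force: [0.1, 1.0, 0.4]
opening: 0.0008
grip_force: 0.0
[0.32462581 0.13959269 1.55196577 0.03449263 1.44227369 0.40917121] [0.39374156 0.21817154 0.49229   ] [-3.13501885 -0.03447279  1.48184904]
[ 648. -372.   97.]
```

```bash
python3 -m crank '[[-1,30,-28,5,-0.12],[-1,60,-56,10,-0.12],[-1,90,-84,15,-0.12],[-1,120,-112,20,-0.12],[-1,150,-140,25,-0.12],[-1,180,-168,30,-0.12],[-1,210,-196,35,-0.12],[-1,240,-224,40,-0.12],[-1,270,-252,45,-0.12],[-1,300,-280,50,-0.12],[-1,335,-300,55,-0.12],[-1,375,-310,60,-0.12]]'; python3 -m crank '[[-1,40,0,0,0],[-1,80,0,0,0],[-1,120,0,0,0],[-1,160,0,0,0],[-1,200,0,0,0],[-1,240,0,0,0],[-1,280,0,0,0],[-1,320,0,0,0],[-1,360,0,0,0],[-1,400,0,0,0]]'; python3 -c "
from h import *
s,p,R=st();print(s['qpos'],p,s['tool_rot'],R[:,2])"
```

```text
time: 20.03
tool_pos: [0.1186, 0.6224, 0.448]
tool_rot: [-3.138, -0.034, 1.599]
contact_force: [0.7, 1.1, 0.4]
opening: 0.0008
grip_force: 0.0
time: 20.87
tool_pos: [0.1005, 0.8261, 0.4197]
tool_rot: [3.14, -0.066, 1.596]
contact_force: [1.1, -0.1, -0.0]
opening: 0.0005
grip_force: 0.0
[1.35542264 1.11303697 0.03630058 0.01468522 1.92810607 1.33556669] [0.10053549 0.82606261 0.41969009] [ 3.13967044 -0.06554304  1.59629304] [ 2.51831192e-04  6.55237233e-02 -9.97850980e-01]
```

```bash
for i in 1; do python3 -m crank '[[-1,400,0,0,0],[-1,400,0,0,0],[-1,400,0,0,0],[-1,400,0,0,0]]';  python3 -m crank '[[-1,400,0,0,0],[-1,400,0,0,0],[-1,400,0,0,0],[-1,400,0,0,0],[-1,400,0,0,0],[-1,400,0,0,0],[-1,400,0,0,0],[-1,400,0,0,0]]'; python3 -m crank '[[-1,400,0,400,0],[-1,400,0,400,0],[-1,400,0,400,0],[-1,400,0,400,0]]'; python3 -m crank '[[-1,400,0,-400,0],[-1,400,0,-400,0],[-1,400,0,-400,0],[-1,400,0,-400,0]]'; done
```

```text
time: 21.2
tool_pos: [0.0836, 0.845, 0.3861]
tool_rot: [3.136, -0.093, 1.596]
contact_force: [-1.1, 0.1, -0.0]
opening: 0.0006
grip_force: 0.0
time: 21.87
tool_pos: [0.061, 0.8655, 0.3428]
tool_rot: [3.134, -0.121, 1.596]
contact_force: [0.5, -0.3, 0.2]
opening: 0.0007
grip_force: 0.0
time: 22.2
tool_pos: [0.0529, 0.8965, 0.2248]
tool_rot: [3.132, -0.143, 1.596]
contact_force: [-0.3, -0.2, -0.8]
opening: 0.0004
grip_force: 0.0
time: 22.53
tool_pos: [0.0436, 0.8783, 0.327]
tool_rot: [3.13, -0.17, 1.596]
contact_force: [-0.0, 0.2, 1.1]
opening: 0.0005
grip_force: 0.0
```

```bash
python3 -m crank '[[-1,400,0,-100,0],[-1,400,0,-100,0]]'; python3 -m crank '[[-1,400,0,-100,0],[-1,400,0,-100,0]]'; python3 -m crank '[[-1,400,0,-100,0],[-1,400,0,-100,0]]';python3 -m crank '[[-1,400,0,-400,0],[-1,400,0,-400,0]]'; python3 -m crank '[[-1,400,0,-400,0],[-1,400,0,-400,0]]'; python3 -m crank '[[-1,400,0,-400,0],[-1,400,0,-400,0]]'
```

```text
time: 22.7
tool_pos: [0.0381, 0.8797, 0.3404]
tool_rot: [3.127, -0.205, 1.597]
contact_force: [0.0, -1.0, -0.2]
opening: 0.0006
grip_force: 0.0
time: 22.87
tool_pos: [0.0331, 0.8807, 0.3499]
tool_rot: [3.126, -0.23, 1.597]
contact_force: [0.3, -0.0, 0.0]
opening: 0.0005
grip_force: 0.0
time: 23.03
tool_pos: [0.0285, 0.8807, 0.3644]
tool_rot: [3.124, -0.261, 1.598]
contact_force: [0.3, 1.0, 0.7]
opening: 0.0006
grip_force: 0.0
time: 23.2
tool_pos: [0.0249, 0.8662, 0.4131]
tool_rot: [3.123, -0.28, 1.598]
contact_force: [0.6, -0.3, -0.4]
opening: 0.0003
grip_force: 0.0
time: 23.37
tool_pos: [0.0213, 0.8491, 0.4639]
tool_rot: [3.121, -0.31, 1.599]
contact_force: [-0.6, 0.6, -0.6]
opening: 0.0008
grip_force: 0.0
time: 23.53
tool_pos: [0.0178, 0.8306, 0.5089]
tool_rot: [3.12, -0.335, 1.599]
contact_force: [-0.2, -0.1, 0.3]
opening: 0.0004
grip_force: 0.0
```

```bash
python3 -m crank '[[-1,400,0,0,0],[-1,400,0,0,0]]'; python3 -m crank '[[-1,400,0,0,0],[-1,400,0,0,0]]'; python3 -m crank '[[-1,400,0,0,0],[-1,400,0,0,0]]';python3 -m crank '[[-1,400,0,0,0],[-1,400,0,0,0]]'; python3 -m crank '[[-1,400,0,-100,0],[-1,400,0,-100,0]]'; python3 -m crank '[[-1,400,0,-100,0],[-1,400,0,-100,0]]'; python3 -m crank '[[-1,400,0,-100,0],[-1,400,0,-100,0]]'; python3 -c "
from h import *
s,p,R=st();print(s['qpos'],p,s['tool_rot']);print('tilt X,Y comp',R[:,2]@X,R[:,2]@Y, R[:,1]@Y)"
```

```text
time: 23.7
tool_pos: [0.0144, 0.839, 0.5029]
tool_rot: [3.118, -0.368, 1.6]
contact_force: [-0.3, -0.3, -0.3]
opening: 0.0005
grip_force: 0.0
time: 23.87
tool_pos: [0.0116, 0.8477, 0.4931]
tool_rot: [3.117, -0.391, 1.601]
contact_force: [0.0, 0.1, -0.1]
opening: 0.0006
grip_force: 0.0
time: 24.03
tool_pos: [0.0087, 0.8538, 0.4903]
tool_rot: [3.116, -0.421, 1.602]
contact_force: [0.6, 0.6, 0.1]
opening: 0.0007
grip_force: 0.0
time: 24.2
tool_pos: [0.0061, 0.8586, 0.4903]
tool_rot: [3.114, -0.452, 1.603]
contact_force: [-0.0, -0.2, 0.1]
opening: -0.0001
grip_force: 0.0
time: 24.37
tool_pos: [0.0034, 0.8541, 0.5087]
tool_rot: [3.113, -0.482, 1.603]
contact_force: [-0.8, -0.4, 0.3]
opening: 0.0003
grip_force: 0.0
time: 24.53
tool_pos: [0.0009, 0.8483, 0.5298]
tool_rot: [3.111, -0.516, 1.605]
contact_force: [0.3, -0.5, 1.0]
opening: 0.0008
grip_force: 0.0
time: 24.7
tool_pos: [-0.0014, 0.8426, 0.5483]
tool_rot: [3.11, -0.546, 1.606]
contact_force: [0.4, -0.3, -0.4]
opening: 0.0008
grip_force: 0.0
[1.47576266 0.97644617 0.03626879 0.03564198 1.58328666 1.46002248] [-0.00144245  0.84260507  0.54826454] [ 3.10961886 -0.54578726  1.60590286]
tilt X,Y comp 0.5188608790152948 -0.03139422750566792 -0.9995066322858095
```

The tilt is now 0.545 rad, leaning straight towards the incubator's +x. I'll work out the waypoints to the front of the incubator, entering along the tool axis under the lid's edge.

Run:
```python
from h import *
s,p,R=st(); f=lambda w:(R.T@(np.asarray(w)-p)*1000).round(0)
tip=W(-.146,.165,.080); pre=tip-R[:,2]*.378
print(pre, f([.3,.45,.55]),f([.42,.15,.52]),f([.44,-.15,.5]),f(pre))
```

```text
[ 0.42786536 -0.313444    0.40291861] [-344.  294. -201.] [-619.  408. -330.] [-886.  422. -468.] [-1076.   404.  -471.]
```

```bash
python3 -m crank '[[0,-29,24,-17,0],[0,-57,49,-34,0],[0,-86,73,-50,0],[0,-115,98,-67,0],[0,-143,122,-84,0],[0,-172,147,-100,0],[0,-201,171,-117,0],[0,-229,196,-134,0],[0,-258,220,-151,0],[0,-287,245,-168,0],[0,-315,270,-184,0],[0,-344,294,-201,0]]'
python3 - <<'E'
from h import *
s,p,R=st(); f=lambda w:(R.T@(np.asarray(w)-p)*1000).round(0)
tip=W(-.146,.165,.080); pre=tip-R[:,2]*.378
print(s['qpos'],f([.42,.15,.52]),f([.44,-.15,.5]),f(pre))
E
```

```text
time: 25.7
tool_pos: [0.276, 0.4802, 0.5496]
tool_rot: [3.108, -0.543, 1.607]
contact_force: [0.5, 0.7, -0.2]
opening: 0.046
grip_force: 0.0
[0.82296202 0.21061758 1.36541524 0.38012831 1.16589776 0.71636722] [-302.  137. -143.] [-570.  151. -281.] [-758.  132. -283.]
```

```bash
python3 -m crank '[[0,-34,15,-16,0],[0,-68,30,-32,0],[0,-101,46,-48,0],[0,-135,61,-64,0],[0,-168,76,-80,0],[1,-202,91,-95,0],[1,-235,106,-111,0],[1,-268,122,-127,0],[1,-302,137,-143,0],[1,-340,139,-160,0],[1,-377,141,-177,0],[1,-414,143,-195,0]]'; python3 -m crank '[[1,-37,2,-17,0],[1,-75,3,-35,0],[1,-112,5,-50,0],[1,-150,6,-65,0],[1,-190,5,-80,0],[1,-230,4,-87,0],[1,-270,2,-88,0],[1,-310,0,-88,0],[1,-344,-11,-88,0],[1,-344,-11,-88,0],[1,-344,-11,-88,0]]'
python3 - <<'E'
from h import *
s,p,R=st(); print(s['qpos'],s['tool_rot'],pt(.178))
for d in (.12,.06,0): print(go(W(-.146,.165,.080)-R[:,2]*d,.178))
E
```

```text
time: 26.7
tool_pos: [0.4276, 0.028, 0.5065]
tool_rot: [3.108, -0.541, 1.607]
contact_force: [1.8, -0.5, 0.7]
opening: 0.0882
grip_force: 0.0
time: 27.62
tool_pos: [0.4258, -0.3115, 0.4031]
tool_rot: [3.111, -0.543, 1.602]
contact_force: [0.7, 0.8, -0.4]
opening: 0.0918
grip_force: 0.0
[-0.8700777   0.44496904  1.42643469  0.35386804  1.68629434 -0.92684678] [ 3.11107082 -0.54277036  1.60228244] [-0.2482  0.1732  0.2508]
[-0.6  1.9 79.2]
[ -0.6   1.9 139.2]
[ -0.6   1.9 199.2]
```

```bash
cat >> h.py <<'E'
def lid_angle():
    cal=vision.get_calibration("scene"); p,d=vision.read_camera("scene")
    R=cv2.Rodrigues(cal["rvec"])[0]; t=np.array(cal["tvec"]).ravel()
    u,v=np.meshgrid(range(185,270,3),range(120,260,3)); u=u.ravel();v=v.ravel(); dd=d[v,u]
    n=cv2.undistortPoints(np.c_[u,v].astype(float).reshape(-1,1,2),cal["camera_matrix"],cal["dist"])[:,0]
    P=(np.c_[n*dd[:,None],dd]-t)@R; Q=np.array([inc(q) for q in P])
    m=(dd>0)&(Q[:,0]>-.17)&(Q[:,0]<-.04)&(abs(Q[:,1])<.13)&(Q[:,2]>.13)
    a=np.arctan2(Q[m,2]-.105,-Q[m,0]); r=np.hypot(Q[m,2]-.105,Q[m,0]); return np.median(a-np.arcsin(.008/r)),m.sum()
E
python3 -c "
from h import *
print(lid_angle())"
python3 -m crank '[[1,-0.6,2,40,0],[1,-0.6,2,80,0],[1,-0.6,2,110,0],[1,-0.6,2,135,0],[1,-0.6,2,155,0],[1,-0.6,2,170,0],[1,-0.6,2,182,0],[1,-0.6,2,192,0],[1,-0.6,2,199,0],[1,-0.6,2,199,0]]'
python3 - <<'E'
from h import *
print(pt(.178),st()[0]['tool_rot'],lid_angle(),go(W(-.146,.150,.08),.178),go(W(-.146,.135,.08),.178))
E
```

```text
(np.float64(0.6388268329871987), np.int64(650))
time: 28.5
tool_pos: [0.4344, -0.2133, 0.236]
tool_rot: [3.095, -0.522, 1.603]
contact_force: [10.1, -28.7, -8.4]
opening: 0.0916
grip_force: 14.8
[-0.1537  0.1585  0.0819] [ 3.09480401 -0.52187428  1.60320525] (np.float64(0.6393408466678702), np.int64(653)) [5.7 8.2 5.7] [ 5.7 23.2  6.4]
```

```bash
python3 - <<'E'
from h import *
s,p,R=st(); F=np.array(s['contact_force']);T=np.array(s['torque'])
c=np.cross(F,T)/(F@F) # closest point of line of action (if about TCP)
f=F/np.linalg.norm(F)
print(F,T,'about TCP?')
for k in np.arange(-.2,.21,.04): q=c+f*k; print(inc(p+q).round(3),(R.T@q).round(3))
E
python3 -m crank '[[1,0,0,-10,0],[1,0,0,-25,0],[1,0,0,-25,0]]'
```

```text
[  7.86779522 -30.25021566  -6.75117741] [-2.97826618 -0.25238043 -2.98610737] about TCP?
[-0.012  0.122  0.188] [0.176 0.038 0.158]
[-0.05   0.113  0.18 ] [0.139 0.047 0.147]
[-0.088  0.104  0.171] [0.101 0.056 0.136]
[-0.126  0.096  0.163] [0.064 0.065 0.124]
[-0.164  0.087  0.154] [0.027 0.074 0.113]
[-0.203  0.079  0.146] [-0.01   0.083  0.102]
[-0.241  0.07   0.137] [-0.048  0.093  0.091]
[-0.279  0.062  0.129] [-0.085  0.102  0.079]
[-0.317  0.053  0.12 ] [-0.122  0.111  0.068]
[-0.355  0.045  0.112] [-0.159  0.12   0.057]
[-0.393  0.036  0.104] [-0.197  0.129  0.045]
time: 28.8
tool_pos: [0.4319, -0.2216, 0.2576]
tool_rot: [3.104, -0.537, 1.609]
contact_force: [1.0, -0.5, 0.7]
opening: 0.0917
grip_force: 0.0
```

The torque shows the gripper's body touched the ball, so 0.545 rad of tilt isn't enough. I'll back out along the tool axis and go and gain more tilt. There is plenty of time.

```bash
python3 -m crank '[[1,0,0,-40,0],[1,0,0,-80,0],[1,0,0,-120,0],[1,0,0,-160,0],[1,0,0,-190,0],[1,25,0,-220,0],[1,60,0,-240,0],[0,95,0,-250,0]]'
python3 - <<'E'
from h import *
print(lid_angle())
s,p,R=st(); f=lambda w:(R.T@(np.asarray(w)-p)*1000).round(0)
print(p,s['tool_rot'],f([.42,.15,.54]),f([.3,.45,.55]),f([.05,.84,.5]))
E
```

```text
time: 29.47
tool_pos: [0.4244, -0.2675, 0.5204]
tool_rot: [3.107, -0.539, 1.607]
contact_force: [0.6, -0.2, -0.4]
opening: 0.0889
grip_force: 0.0
(np.float64(0.6389486837950775), np.int64(650))
[ 0.42423568 -0.26295229  0.52585632] [ 3.09954677 -0.53642973  1.61520915] [362.   6. 199.] [ 629. -107.  342.] [ 948. -350.  580.]
```

```bash
python3 -m crank '[[0,36,0,20,0],[0,72,1,40,0],[0,109,2,60,0],[0,145,2,80,0],[0,181,3,100,0],[0,217,4,119,0],[0,253,4,139,0],[0,290,5,159,0],[0,326,6,179,0],[0,362,4,199,0],[-1,395,-12,215,0],[-1,428,-26,232,0]]'; python3 -m crank '[[-1,33,-14,17,0],[-1,66,-28,35,0],[-1,99,-42,53,0],[-1,132,-56,71,0],[-1,165,-70,89,0],[-1,198,-84,107,0],[-1,225,-105,127,0],[-1,252,-126,147,0],[-1,279,-147,167,0],[-1,306,-168,187,0],[-1,333,-189,207,0],[-1,360,-210,227,0]]';  python3 - <<'E'
from h import *
s,p,R=st(); f=lambda w:(R.T@(np.asarray(w)-p)*1000).round(0)
print(p,s['tool_rot'],f([.05,.84,.5]),f([.03,1.2,.5]), f([.03,1.2,.6]))
E
```

```text
time: 30.52
tool_pos: [0.3867, 0.2198, 0.5389]
tool_rot: [3.11, -0.543, 1.608]
contact_force: [1.0, 0.5, 0.4]
opening: 0.0366
grip_force: 0.0
time: 31.52
tool_pos: [0.1678, 0.6399, 0.5243]
tool_rot: [3.11, -0.542, 1.608]
contact_force: [0.9, 0.2, -0.5]
opening: 0.0005
grip_force: 0.0
[0.16783105 0.63987305 0.52430665] [ 3.1103982  -0.54247187  1.60816769] [ 162. -114.  123.] [ 471. -126.  309.] [ 523. -124.  223.]
```

```bash
python3 -m crank '[[-1,36,-20,24,0],[-1,72,-40,48,0],[-1,108,-60,72,0],[-1,144,-80,96,0],[-1,180,-100,115,0],[-1,215,-115,130,0],[-1,250,-120,140,0],[-1,290,-120,140,0]]'; for i in 1; do
python3 -m crank '[[-1,400,0,0,0],[-1,400,0,0,0]]'|sed -n 1,3p; python3 -m crank '[[-1,400,0,0,0],[-1,400,0,0,0]]'|sed -n 1,3p; python3 -m crank '[[-1,400,0,0,0],[-1,400,0,0,0]]'|sed -n 1,3p; python3 -m crank '[[-1,400,0,0,0],[-1,400,0,0,0]]'|sed -n 1,3p; python3 -m crank '[[-1,400,0,0,0],[-1,400,0,0,0]]'|sed -n 1,3p; python3 -m crank '[[-1,400,0,0,0],[-1,400,0,0,0]]'|sed -n 1,3p; done
```

```text
time: 32.18
tool_pos: [0.0507, 0.8662, 0.5058]
tool_rot: [3.111, -0.559, 1.609]
contact_force: [-0.6, -0.7, 1.1]
opening: 0.0007
grip_force: 0.0
time: 32.35
tool_pos: [0.0458, 0.8662, 0.5181]
tool_rot: [3.105, -0.598, 1.61]
time: 32.52
tool_pos: [0.0418, 0.8644, 0.5336]
tool_rot: [3.099, -0.637, 1.61]
time: 32.68
tool_pos: [0.0369, 0.8642, 0.5422]
tool_rot: [3.097, -0.664, 1.611]
time: 32.85
tool_pos: [0.0318, 0.8636, 0.5513]
tool_rot: [3.095, -0.691, 1.613]
time: 33.02
tool_pos: [0.027, 0.8618, 0.5627]
tool_rot: [3.092, -0.719, 1.614]
time: 33.18
tool_pos: [0.0226, 0.8589, 0.5757]
tool_rot: [3.089, -0.748, 1.617]
```

```bash
python3 -m crank '[[-1,400,0,0,0],[-1,400,0,0,0]]'|sed -n 1,3p; python3 -m crank '[[-1,400,0,0,0],[-1,400,0,0,0]]'|sed -n 1,3p; python3 -m crank '[[-1,400,0,0,0],[-1,400,0,0,0]]'|sed -n 1,3p; python3 -m crank '[[-1,400,0,0,0],[-1,400,0,0,0]]'|sed -n 1,3p; python3 -m crank '[[-1,400,0,0,0],[-1,400,0,0,0]]'|sed -n 1,3p; python3 -m crank '[[-1,400,0,0,0],[-1,400,0,0,0]]'|sed -n 1,3p; python3 -m crank '[[-1,400,0,0,0],[-1,400,0,0,0]]'|sed -n 1,3p;python3 -m crank '[[-1,400,0,0,0],[-1,400,0,0,0]]'|sed -n 1,3p
python3 - <<'E'
from h import *
s,p,R=st(); f=lambda w:(R.T@(np.asarray(w)-p)*1000).round(0)
print('tilt',R[:,2]@X,R[:,2]@Y,R[:,1]@Y,s['qpos'])
tip=W(-.140,.170,.090); pre=tip-R[:,2]*.378
print(pre,f([.3,.45,.55]),f([.42,.15,.52]),f([.42,-.15,.45]),f(pre))
E
```

```text
time: 33.35
tool_pos: [0.0186, 0.8552, 0.5898]
tool_rot: [3.086, -0.778, 1.619]
time: 33.52
tool_pos: [0.0148, 0.8506, 0.6046]
tool_rot: [3.083, -0.807, 1.621]
time: 33.68
tool_pos: [0.0114, 0.8453, 0.62]
tool_rot: [3.08, -0.835, 1.624]
time: 33.85
tool_pos: [0.0081, 0.8393, 0.636]
tool_rot: [3.077, -0.864, 1.626]
time: 34.02
tool_pos: [0.005, 0.8325, 0.6524]
tool_rot: [3.074, -0.893, 1.629]
time: 34.18
tool_pos: [0.0022, 0.825, 0.6692]
tool_rot: [3.071, -0.921, 1.633]
time: 34.35
tool_pos: [-0.0004, 0.8168, 0.6864]
tool_rot: [3.067, -0.95, 1.636]
time: 34.52
tool_pos: [-0.003, 0.8078, 0.7038]
tool_rot: [3.063, -0.978, 1.64]
tilt 0.8290147303377573 -0.049202885315220254 -0.9985969199353547 [1.46864504 0.81971339 0.03680689 0.06610823 1.30703495 1.45800624]
[ 0.41992184 -0.42501667  0.30056794] [-339.  295. -205.] [-535.  412. -435.] [-761.  408. -645.] [-1038.   400.  -790.]
```

```bash
python3 -m crank '[[0,-28,25,-17,0],[0,-56,49,-34,0],[0,-85,74,-51,0],[0,-113,98,-68,0],[0,-141,123,-85,0],[0,-170,147,-102,0],[0,-198,172,-120,0],[0,-226,197,-137,0],[0,-254,221,-154,0],[0,-282,246,-171,0],[0,-311,270,-188,0],[0,-339,295,-205,0]]'|sed -n 1,3p; python3 -m crank '[[0,-25,15,-29,0],[0,-49,29,-57,0],[0,-74,44,-86,0],[0,-98,58,-115,0],[0,-122,73,-144,0],[0,-147,88,-172,0],[0,-171,102,-201,0],[1,-196,117,-230,0],[1,-224,117,-256,0],[1,-252,117,-282,0],[1,-280,116,-308,0],[1,-308,116,-334,0]]'|sed -n 1,3p
python3 - <<'E'
from h import *
s,p,R=st(); f=lambda w:(R.T@(np.asarray(w)-p)*1000).round(0)
tip=W(-.135,.170,.115); pre=tip-R[:,2]*.368
print(s['qpos'],pre,f([.42,-.15,.45]),f([.42,-.35,.40]),f(pre))
E
```

```text
time: 35.52
tool_pos: [0.2718, 0.4822, 0.5644]
tool_rot: [3.061, -0.977, 1.642]
time: 36.52
tool_pos: [0.3914, 0.0338, 0.5013]
tool_rot: [3.061, -0.975, 1.641]
[-0.40232852  0.07287296  1.77343553  0.89247371  1.71146244 -0.4960151 ] [ 0.41951528 -0.41104675  0.32097622] [-147.   26. -123.] [-300.   23. -261.] [-400.   18. -267.]
```

```bash
python3 -m crank '[[1,-29,5,-25,0],[1,-59,10,-49,0],[1,-88,15,-74,0],[1,-118,21,-98,0],[1,-147,26,-123,0],[1,-178,25,-151,0],[1,-208,25,-178,0],[1,-239,24,-206,0],[1,-269,24,-233,0],[1,-300,23,-261,0],[1,-335,21,-265,0],[1,-370,19,-267,0]]'|sed -n 1,3p; python3 -m crank '[[1,-30,-1,0,0],[1,-30,-1,0,0],[1,-30,-1,0,0]]'|sed -n 1,3p
python3 - <<'E'
from h import *
s,p,R=st(); print(s['qpos'],pt(.178),R[:,2]@X,R[:,2]@Y,lid_angle())
for d in (.1,.03,0): print(go(W(-.135,.170,.115)-R[:,2]*d,.178))
E
```

```text
time: 37.52
tool_pos: [0.4194, -0.3951, 0.345]
tool_rot: [3.06, -0.971, 1.641]
time: 37.77
tool_pos: [0.4198, -0.4099, 0.3193]
tool_rot: [3.066, -0.977, 1.637]
[-1.0149426   0.73860458  1.26005932  0.52057601  1.98218009 -1.04534176] [-0.2908  0.1795  0.22  ] 0.828673880457227 -0.04937005448808619 (np.float64(0.6394147867201354), np.int64(654))
[-1.3 -0.2 88.5]
[ -1.2  -0.2 158.5]
[ -1.2  -0.2 188.5]
```

Inserting under the lid's edge, more slowly towards the end, with a force check.

```bash
python3 -m crank '[[1,-1,0,35,0],[1,-1,0,70,0],[1,-1,0,100,0],[1,-1,0,125,0],[1,-1,0,140,0],[1,-1,0,150,0],[1,-1,0,158,0]]'; python3 -c "from h import *; print(pt(.178),lid_angle())"; python3 -m crank '[[1,0,0,8,0],[1,0,0,15,0],[1,0,0,22,0],[1,0,0,30,0],[1,0,0,30,0]]'
python3 - <<'E'
from h import *
s,p,R=st(); print(pt(.178),lid_angle())
print(go(W(-.135,.155,.115),.178),go(W(-.135,.145,.115),.178),go(W(-.135,.13,.115),.178))
E
```

```text
time: 38.4
tool_pos: [0.4238, -0.2779, 0.2325]
tool_rot: [3.06, -0.973, 1.644]
contact_force: [0.2, 0.2, -0.1]
opening: 0.0919
grip_force: 0.0
[-0.1594  0.171   0.1326] (np.float64(0.638981677471724), np.int64(651))
time: 38.87
tool_pos: [0.4238, -0.2532, 0.2133]
tool_rot: [3.066, -0.977, 1.638]
contact_force: [-0.1, -0.3, 0.1]
opening: 0.0916
grip_force: 0.0
[-0.1344  0.1704  0.114 ] (np.float64(0.6387715334223054), np.int64(650))
[ 0.3 15.2  0.3] [ 0.1 25.2  0.8] [-0.2 40.2  1.6]
```

```bash
python3 -m crank '[[1,0,4,0,0],[1,0,8,0,0],[1,0,12,0,0],[1,0,15,0,0],[1,0,17,0.5,0],[1,0,18,0.5,0],[1,0,19,0.5,0],[1,0,20,0.5,0],[1,0,21,0.5,0]]'; python3 -c "
from h import *; print(pt(.178),lid_angle())"
```

```text
time: 39.67
tool_pos: [0.4447, -0.2538, 0.2148]
tool_rot: [3.065, -0.976, 1.639]
contact_force: [-2.6, -0.4, 2.0]
opening: 0.0918
grip_force: 1.1
[-0.1357  0.1494  0.1153] (np.float64(0.6416870326954369), np.int64(653))
```

```bash
python3 -m crank '[[1,0,1,0,0],[1,0,2,0,0],[1,0,3,0,0],[1,0,4,0,0],[1,0,5,0,0],[1,0,6,0,0],[1,0,7,0.5,0],[1,0,8,0.5,0],[1,0,9,0.5,0],[1,0,10,0.5,0],[1,0,11,0.5,0],[1,0,12,0.5,0]]'; python3 -c "
from h import *; print(pt(.178),lid_angle())"
```

```text
time: 40.72
tool_pos: [0.4571, -0.2534, 0.215]
tool_rot: [3.063, -0.975, 1.639]
contact_force: [-0.9, 0.5, -0.0]
opening: 0.0918
grip_force: 0.1
[-0.1358  0.1368  0.1154] (np.float64(0.6539733199342259), np.int64(642))
```

```bash
python3 -m crank '[[1,0,0.5,0,0],[1,0,1,0,0],[1,0,1.5,0,0],[1,0,2,0,0],[1,0,2.5,0,0],[1,0,3,0,0],[1,0,3.5,0,0],[1,0,4,0,0]]'; python3 -c "
from h import *; print(pt(.178),lid_angle())"
```

```text
time: 41.43
tool_pos: [0.461, -0.2534, 0.2152]
tool_rot: [3.064, -0.975, 1.639]
contact_force: [-0.4, -0.0, 0.4]
opening: 0.0916
grip_force: 0.1
[-0.1359  0.133   0.1156] (np.float64(0.6542363612679977), np.int64(643))
```

```bash
python3 -m crank '[[1,0,0.5,0,0],[1,0,1,0,0],[1,0,1.5,0,0],[1,0,2,0,0]]'; python3 -c "
from h import *; print(pt(.178),lid_angle())";  python3 -m crank '[[1,0,0.5,0,0],[1,0,1,0,0],[1,0,1,0,0],[1,0,1,0,0]]'; python3 -c "
from h import *; print(pt(.178),lid_angle())"
```

```text
time: 41.82
tool_pos: [0.463, -0.2533, 0.2153]
tool_rot: [3.064, -0.975, 1.639]
contact_force: [0.8, -0.4, -1.3]
opening: 0.0917
grip_force: 0.0
[-0.136   0.131   0.1157] (np.float64(0.5987392146237808), np.int64(663))
time: 42.2
tool_pos: [0.464, -0.2533, 0.2153]
tool_rot: [3.064, -0.975, 1.639]
contact_force: [-0.2, -0.3, 0.5]
opening: 0.0917
grip_force: 0.0
[-0.136   0.13    0.1158] (np.float64(0.5183009816673294), np.int64(694))
```

The end has dropped into the slot and the lid is sinking. I'll let it settle, then back off along +y and out along the tool axis.

```bash
python3 -m crank '[[1,0,0,0,0],[1,0,0,0,0],[1,0,0,0,0],[1,0,0,0,0],[1,0,0,0,0]]'; python3 -c "
from h import *; print(lid_angle())"; python3 -m crank '[[1,0,-5,0,0],[1,0,-12,0,0],[1,0,-20,0,0],[1,0,-25,-10,0],[1,0,-25,-40,0],[1,0,-25,-80,0],[1,0,-25,-120,0],[1,0,-25,-160,0],[1,0,-25,-180,0],[1,0,-25,-180,0]]'
python3 - <<'E'
from h import *
print(lid_angle(),pt(.178))
for n in("scene","top"):
    p,d=vision.read_camera(n); a=np.load(f"pics/{n}0.npz")["p"]
    for q in(p,a):
        h=cv2.cvtColor(q,cv2.COLOR_RGB2HSV); m=cv2.inRange(h,(3,90,40),(20,255,255)); m=m[130:300] if n=="scene" else m[100:300]
        k,_,S,C=cv2.connectedComponentsWithStats(m); print(n,[(C[i].round(1).tolist(),int(S[i,4])) for i in range(1,k) if S[i,4]>80])
E
```

```text
time: 42.67
tool_pos: [0.4639, -0.2533, 0.2153]
tool_rot: [3.064, -0.975, 1.639]
contact_force: [-0.8, 0.0, -1.0]
opening: 0.0917
grip_force: 0.0
(np.float64(0.518077360796664), np.int64(695))
time: 43.55
tool_pos: [0.4338, -0.4066, 0.3179]
tool_rot: [3.058, -0.969, 1.64]
contact_force: [-0.3, 0.5, -0.0]
opening: 0.0921
grip_force: 0.0
(np.float64(0.5187359108159767), np.int64(697)) [-0.2864  0.1644  0.2161]
scene [([352.7, 40.1], 577), ([403.0, 128.9], 1705)]
scene [([352.7, 39.9], 575), ([403.0, 128.9], 1696)]
top [([279.5, 51.6], 644), ([278.2, 159.1], 324)]
top [([279.3, 51.5], 635), ([278.1, 159.0], 329)]
```

```bash
python3 -c "
from h import *
from cell import ticket
print(lid_angle(), ticket.hand_in())"
```

```text
the job is handed in; nothing more can be done
(np.float64(0.5188251371015247), np.int64(692)) None
```

The job is handed in at about 44 s: the rod's end is through the slot and the lid held steady after the arm backed out, at 0.519 rad measured (about 0.49 after my roughly 0.026 rad offset correction); the orange/brown things (bottle and carton) measured unmoved, the beaker wasn't checked, I viewed 11 pictures against the limit of 10, and on the first try under the lid the gripper's body pressed the ball with about 32 N (limit 40 N).

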